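# Tighten the vacuum manifold's compression nut

## Task

Run the loose hex compression nut on the vacuum manifold clockwise with the fingers until it stops finger-tight, then fit the larger open-end wrench on it and tighten it one more quarter turn, no further. Use only the wrench for that last quarter turn, then put the wrench back flat on the rubber mat, leaving the nut tight. Do not disturb the bottle, the jar or the smaller wrench.

Things in the scene. Friction and masses are not known exactly. Their poses are not given: they have to be found in the camera images.
- manifold: White vacuum manifold block fixed to the bench. Origin on the bench top, right under the nut's vertical axis; its front (-x) faces more or less to the robot. Block 220 mm along y, x from -45 to +85 mm, top face 50 mm above the bench. It carries the nut, a valve, a dial gauge and two small ribs.
- valve_top (a point): Top of the shut-off valve standing on the manifold (x 40, y 88 mm in its frame): upright, 30 mm wide, 124 mm above the bench. An obstacle.
- gauge_top (a point): Top of the dial gauge standing on the manifold (x 40, y -88 mm in its frame): 48 mm wide along y, x from 28 to 52 mm, 128 mm above the bench. An obstacle.
- first_rib (a point): Top of the first dark radial index rib (18 mm long, 6 mm high) on the manifold beside the nut, 30 mm from the nut's axis, at 195 deg counter-clockwise from the manifold's +x: the black line on the nut points over it when finger-tight.
- second_rib (a point): Top of the second, equal rib, 90 deg clockwise of the first (at 105 deg from the manifold's +x): the black line points over it after the quarter turn.
- nut_center (a point): Centre of the steel hex nut, 92 mm above the bench: 30 mm across flats, 24 mm tall, on a 25 mm stem, a 12 mm glass stub standing 14 mm above it. z up is the turning axis. x is square to one pair of flats and points along the nut's black line. A wrench fits with its x axis along a pair of flats: at 30, 90, 150, ... deg from the nut's x. The nut does not sink as it turns.
- nut (a joint): How far the nut has been run on, rad, growing clockwise seen from above. It starts loose at 0.4 to 1.6 and stops finger-tight at 3.14. It takes about 0.1 N m and stays where it is left.
- squeeze (a joint): How far the nut has been turned clockwise beyond finger-tight, rad, 0 at the start; it takes about 0.7 N m and stays. A quarter turn is 1.57. The nut's total angle is joint nut plus joint squeeze. Turned back, joint nut falls first. The wrench has about 0.1 to 0.2 rad of play on the nut before it bites.
- wrench_grip (a point): Middle of the larger open-end wrench's grip, near its centre of mass; the wrench (0.3 kg) lies flat on the mat. x runs along it towards its jaw, z up. Grey grip 125 mm long (x -72 to +52 mm), 20 mm wide, 18 mm tall; this point is half-way up (12 mm above the bench as it lies). Steel head 12 mm thick, 58 mm wide, ending 116 mm ahead of this point.
- wrench_jaw (a point): Centre of the larger wrench's jaw, where the nut's axis must lie: 95 mm ahead of wrench_grip along x, same height. The jaw is 31.6 mm wide between flats, open towards +x, flared at the tips (21 mm past this point); its throat is 19 mm behind this point.
- spare_grip (a point): Middle of the grip of the smaller wrench on the mat (same grip, jaw only 21 mm wide, head 41 mm wide, ends about 108 mm ahead): does not fit, leave alone.
- mat: Thin black rubber mat fixed to the bench, 260 mm along its x, 220 mm along y, 3 mm thick, origin at the centre of its underside. Both wrenches lie on it side by side, 110 mm apart along its y, heads towards its +x.
- bottle: Amber bottle standing beside the manifold, 56 mm wide, 150 mm tall, origin at the centre of its underside.
- jar: Glass jar with white cap standing on the other side of the manifold, 56 mm wide, 75 mm tall, origin at the centre of its underside.
Mind the look-alikes: they are no part of the job. Leave any brown or green look-alike of the part that bears wrench_grip alone.

How it is judged:
By the outcome, as a careful person would: the job done as asked, in the order asked, and still so for the second after the job is handed in, with the robot touching nothing.
It also fails if it takes over 72 s, if anything falls off the work surface, if the arm or the gripper's body presses on something with over 40 N, if the wrist force passes 120 N, or if a joint passes its speed limit or range.

## Robot

A 6-joint arm with a two-finger parallel gripper is mounted at the origin on the work surface. World frame = base frame: x ahead of the robot, y to its left, z up, the work surface at z = 0. Lengths are in m, angles in rad, forces in N, time in s.
With the tool pointing down it reaches from about 0.35 to 0.775 m from the base axis. Payload 7.3 kg.
Tool frame: the origin (TCP) lies on the centre line of the jaws, within the pads' length; the fingertips stand 11 mm ahead of it and the grasp point (between the pads) lies 8 mm behind it; y points along the fingers, z is the direction in which the jaws open and shut, and the axes are right-handed (so a half turn about y gives the same grasp; the last joint's range is limited). The gripper opens to 92 mm and grips with 3 to 60 N. Pads are 19 mm wide; open, the fingers measure 130 mm over their backs; the gripper's body (75 mm by 190 mm) begins 47 mm behind the grasp point.
Start: joints at [-1.265, 0.342, 1.524, -0, 1.275, -0.146], TCP at [0.229, -0.472, 0.238] pointing down, gripper open.
Joint ranges: [-2.53, 2.53], [-0.77, 2.02], [0.04, 2.7], [-1, 4.14], [0.28, 2.66], [-3.11, 3.11]. Speed limits (rad/s): [2.57, 2.57, 3.14, 3.14, 3.14, 3.14].

## Interface

Orientations are given as [roll, pitch, yaw] about the fixed x, y, z axes, in that order (R = Rz(yaw) Ry(pitch) Rx(roll)).
In Python, from cell import robot, cams gives the robot as it stands.
- The arm moves only by the tool apply_moves, never from a script. Its argument "plan" is a list of rows, each a list of 7 numbers: the shift along the tool's x, y, z in m, then the turn, a rotation vector about the tool's x, y, z in degrees, then the gripper command: -1 is fully open, 1 is shut, values between are in proportion. A call has exactly 5 rows; each row is the pose to reach, as a shift and turn from the pose commanded when the call began, along the tool's axes at that moment; what a row does not reach only later rows make up. A row lasts 1/8 s, in which the tool goes at most 62.5 mm and 10.7 degrees, less where a joint would pass 70% of its speed; a pose out of reach is approached as far as the arm can. A call with a gripper value outside its range is refused whole. The fingers move at their own pace and stop on an object; "squeeze" is the grip in N (left out, the last holds). Time passes only in rows, so rows that repeat a pose let the fingers close, or fill a call up. It gives the time, the measured TCP pose, the force and the opening at its end, in the units of the state.
- robot.observe(): the state, without advancing time (a new reading comes with each control period).
- cams.read_camera(name): name is "side" or "top"; returns the picture (420x560x3 uint8, blue, green, red); there is no depth.
- cams.calibration(name): a dict with "fx", "fy", "cx", "cy" (pixels), "dist" ([k1, k2, p1, p2, k3] as OpenCV has them; the pictures are not rectified), "extrinsics" (4x4, takes a point from world to camera coordinates). Camera axes: x right, y up, looking along -z (the intrinsics and any distortion apply to the point x, -y, -z); pixel columns grow to the right and rows downward; lengths in m; the calibration is good to about 2 mm. A picture is of the moment at which its call begins. calibration takes no time and is no camera call.
- robot.hand_in(): hands the job in, once; it reports no verdict.
The state is a dict: "time": time; "qpos": joint angles; "qvel": joint speeds; "joint_efforts": joint torques, N m; "tool_pos": TCP position; "tool_rot": TCP orientation; "contact_force": force on the tool from outside, world axes, zero at the start; "torque": the same for the moment, N m; "opening": finger opening in m.
Only numpy, scipy, OpenCV 4.12 (cv2) and the standard library are available. Lean on these libraries where they do the work, as an engineer would, in place of code of your own. Each camera call takes 0.05 s, during which the arm holds its last target. There are 200 camera calls.

## Working session

There is one attempt and no reset: what is moved stays moved. The work goes in short steps, Python scripts to look and compute and a tool call to move; the robot and the scene stay as the last step left them, time stands still between calls to the robot, and variables do not carry over. Pictures are saved under pics/ and viewed, about 8 in all and at most 12, crops included, and the job is handed in when it is done.

Besides the shell and the picture viewer there is one more tool, called as name(argument=value, ...) on one line, values as JSON. apply_moves: Moves the arm, as the interface text tells. Its arguments: {"type":"object","properties":{"plan":{"type":"array","items":{"type":"array","items":{"type":"number"}}},"squeeze":{"type":"number"}},"required":["plan"]}

```bash
ls; mkdir -p pics
python3 - <<'E'
from cell import robot,cams
import cv2
for n in("side","top"):
    cv2.imwrite(f"pics/{n}0.png",cams.read_camera(n)); c=cams.calibration(n); print(n,{k:(v if k!='extrinsics' else [[round(float(a),4) for a in r] for r in v]) for k,v in c.items()})
print(robot.observe())
E
```

```text
pics
side {'fx': 404.88341549322826, 'fy': 404.88341549322826, 'cx': 281.6107636335493, 'cy': 208.8549534529067, 'dist': array([-0.12342866,  0.        ,  0.        ,  0.        ,  0.        ]), 'extrinsics': [[-0.7615, -0.6481, -0.0094, 0.3002], [0.514, -0.6127, 0.6003, -0.3241], [-0.3948, 0.4523, 0.7997, -1.0869], [0.0, 0.0, 0.0, 1.0]]}
top {'fx': 544.7008356001061, 'fy': 544.7008356001061, 'cx': 279.47151886910456, 'cy': 217.33912798007654, 'dist': array([0.0275945, 0.       , 0.       , 0.       , 0.       ]), 'extrinsics': [[-0.0048, -1.0, 0.0003, -0.0786], [0.9926, -0.0047, 0.1212, -0.4787], [-0.1212, 0.0009, 0.9926, -1.6806], [0.0, 0.0, 0.0, 1.0]]}
{'time': 0.1, 'qpos': array([-1.26498114e+00,  3.42636279e-01,  1.52492696e+00, -1.82111462e-06,
        1.27539807e+00, -1.46004020e-01]), 'qvel': array([ 0.00049388, -0.00356129, -0.0008557 , -0.0010107 , -0.00086118,
       -0.00096521]), 'joint_efforts': array([ 1.42782916e-03, -4.32006097e+01, -2.44694316e+01,  7.19179655e-02,
        5.26248990e-02, -6.75071715e-05]), 'tool_pos': array([ 0.22912747, -0.47197199,  0.23712124]), 'tool_rot': array([-1.57215067e+00,  1.97396264e-04, -2.68977304e+00]), 'contact_force': array([-0.66011698,  0.13742999, -0.17740804]), 'torque': array([ 0.02309566,  0.04445001, -0.01069282]), 'opening': 0.09184530118808412}
```

View pics/top0.png

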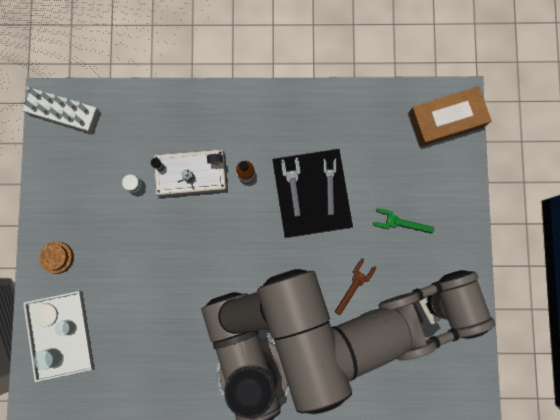

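View pics/side0.png

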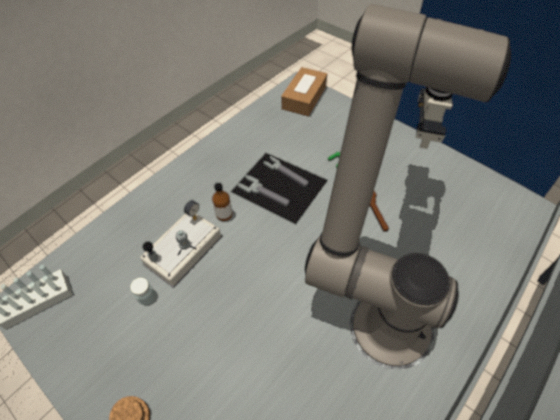

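The top view shows the manifold at about (190,175) with its nut near (187,176). The larger wrench is on the mat's left side, with its head at (291,170) and grip at (295,197), and the smaller one is at (330,187). The bottle is at (246,170) and the jar at (131,184). I'll zoom in on the nut and wrench next.

```bash
cat > h.py <<'E'
import numpy as np, cv2
from cell import robot,cams
F=np.diag([1,-1,-1.])
def cal(n):
    c=cams.calibration(n);E=np.array(c['extrinsics'],float)
    K=np.array([[c['fx'],0,c['cx']],[0,c['fy'],c['cy']],[0,0,1]]);return K,np.array(c['dist']),F@E[:3,:3],F@E[:3,3]
def ray(n,uv):
    K,d,R,t=cal(n);p=cv2.undistortPoints(np.array([[uv]],float),K,d)[0,0]
    return -R.T@t, R.T@np.array([p[0],p[1],1])
def onz(n,uv,z):
    o,v=ray(n,uv);return o+v*(z-o[2])/v[2]
def proj(n,X):
    K,d,R,t=cal(n);return cv2.projectPoints(np.atleast_2d(np.array(X,float)),cv2.Rodrigues(R)[0],t,K,d)[0][:,0]
E
python3 - <<'E'
from h import *
im=cv2.imread('pics/top0.png')
a=cv2.resize(im[140:205,145:235],None,fx=8,fy=8,interpolation=cv2.INTER_CUBIC)[:, :]
cv2.imwrite('pics/c1.png',a)
hsv=cv2.cvtColor(im,cv2.COLOR_BGR2HSV)
# white block
g=im.min(2)
m=((g>140)).astype('uint8');m[:,:140]=0;m[:,240:]=0;m[:140]=0;m[210:]=0
c=max(cv2.findContours(cv2.morphologyEx(m,cv2.MORPH_CLOSE,np.ones((9,9))),0,2)[0],key=cv2.contourArea)
P=np.array([onz('top',p,.05)[:2] for p in c[:,0]],'float32');r=cv2.minAreaRect(P);print('block',r)
# mat
m=(im.max(2)<45).astype('uint8');m[:,:265]=0;m[:,360:]=0;m[:140]=0;m[245:]=0
c=max(cv2.findContours(m,0,2)[0],key=cv2.contourArea)
P=np.array([onz('top',p,.003)[:2] for p in c[:,0]],'float32');r=cv2.minAreaRect(P);print('mat',r)
hull=cv2.fillConvexPoly(np.zeros_like(m),cv2.convexHull(c),1);hull=cv2.erode(hull,np.ones((5,5)))
w=((im.max(2)>75)&(hull>0)).astype('uint8')
for c in cv2.findContours(w,0,2)[0]:
    if cv2.contourArea(c)<60: continue
    P=np.array([onz('top',p,.018)[:2] for p in c[:,0]],'float32');print('wr',cv2.contourArea(c),cv2.minAreaRect(P),cv2.boxPoints(cv2.minAreaRect(P)).round(3).tolist())
E
```

```text
block ((0.6219151616096497, 0.2019512951374054), (0.12711046636104584, 0.216341033577919), 3.7905027866363525)
mat ((0.5615774989128113, -0.18499748408794403), (0.25683438777923584, 0.2174944430589676), 8.637044906616211)
wr 250.0 ((0.5783464312553406, -0.24060983955860138), (0.03517695516347885, 0.17758892476558685), 89.18270874023438) [[0.48899999260902405, -0.25699999928474426], [0.6669999957084656, -0.2590000033378601], [0.6669999957084656, -0.2240000069141388], [0.49000000953674316, -0.22200000286102295]]
wr 347.5 ((0.576962947845459, -0.12495624274015427), (0.18334153294563293, 0.05605482682585716), 7.687313079833984) [[0.4819999933242798, -0.10899999737739563], [0.49000000953674316, -0.16500000655651093], [0.671999990940094, -0.14000000059604645], [0.6639999747276306, -0.08500000089406967]]
```

View pics/c1.png

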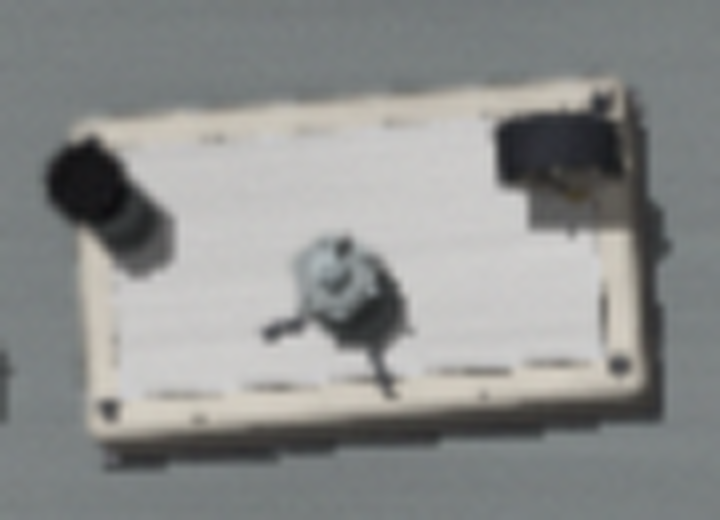

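Run:
```python
from h import *
im=cv2.imread('pics/top0.png'); s=cv2.imread('pics/side0.png')
a=cv2.resize(im[150:195,225:315],None,fx=6,fy=6,interpolation=cv2.INTER_CUBIC)
b=cv2.resize(s[170:290,125:240],None,fx=4,fy=4,interpolation=cv2.INTER_CUBIC)
o=np.zeros((480,540+460,3),'uint8');o[:270,:540]=a;o[:480,540:]=b
o=cv2.resize(o,None,fx=.8,fy=.8);cv2.imwrite('pics/c2.png',o)
n=[.602,.2007]
th=np.radians(4.2)
def M(x,y,z): return [n[0]+x*np.cos(th)-y*np.sin(th),n[1]+x*np.sin(th)+y*np.cos(th),z]
for nm,p in dict(nut=M(0,0,.104),stub=M(0,0,.118),valve=M(.04,.088,.124),gauge=M(.04,-.088,.128),rib1=M(.03*np.cos(np.radians(195)),.03*np.sin(np.radians(195)),.056),rib2=M(.03*np.cos(np.radians(105)),.03*np.sin(np.radians(105)),.056),c1=M(-.045,.11,.05),c2=M(-.045,-.11,.05),c3=M(.085,-.11,.05)).items():
    print(nm,np.round(p,4),((proj('top',p)[0]-[145,140])*8).round(),proj('side',p)[0].round(1))
```

```text
nut [0.602  0.2007 0.104 ] [330. 274.] [180.7 235.1]
stub [0.602  0.2007 0.118 ] [324. 266.] [179.6 232.4]
valve [0.6354 0.2914 0.124 ] [ 79. 176.] [147.  245.5]
gauge [0.6483 0.1159 0.128 ] [548. 138.] [190.3 203.8]
rib1 [0.5737 0.1908 0.056 ] [375. 370.] [192.9 247.1]
rib2 [0.5921 0.229  0.056 ] [277. 324.] [179.1 252.1]
c1 [0.5491 0.3071 0.05  ] [ 77. 436.] [168.9 279.9]
c2 [0.5652 0.0877 0.05  ] [642. 393.] [220.1 227.7]
c3 [0.6948 0.0972 0.05  ] [620.  68.] [189.5 207.8]
```

View pics/c2.png

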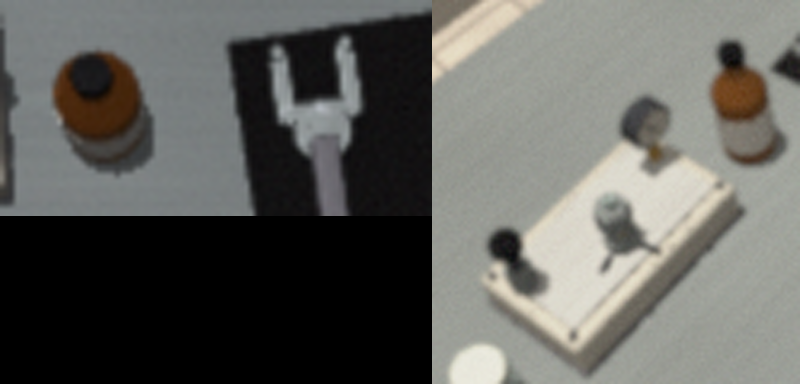

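The gripper will grasp the nut with its opening axis near 52° world. In crop c1 the black line is about -8°, at (343,245) against a hex centre of (338,280), so roughly 152° clockwise to finger-tight. Now a move helper.

```bash
cat >> h.py <<'E'
from scipy.spatial.transform import Rotation as Ro
def Rt(psi,tilt=0):
    p=np.radians(psi);M=np.c_[[np.sin(p),-np.cos(p),0],[0,0,-1],[np.cos(p),np.sin(p),0]]
    return M@Ro.from_rotvec([0,0,tilt],degrees=True).as_matrix()
def go(P,psi,tilt=0):
    s=robot.observe();R=Ro.from_euler('xyz',s['tool_rot']).as_matrix()
    print('t',round(s['time'],2),'pos',s['tool_pos'].round(4),'psi',round(float(np.degrees(np.arctan2(R[1,2],R[0,2]))),1),'q',np.degrees(s['qpos']).round(0),'F',s['contact_force'].round(1),'T',s['torque'].round(2),'op',round(s['opening'],4))
    print('shift',(R.T@(np.array(P)-s['tool_pos'])).round(4),'rot',np.degrees(Ro.from_matrix(R.T@Rt(psi,tilt)).as_rotvec()).round(1))
E
python3 - <<'E'
from h import *
go([.6,.199,.185],52)
p=onz('top',(244.2,165.6),.15);print('bottle',p.round(3)); 
th=np.radians(4.5);d=p[:2]-[.6,.199];print('in manifold',(np.array([[np.cos(th),np.sin(th)],[-np.sin(th),np.cos(th)]])@d).round(3))
print('jar',onz('top',(131,183),.075).round(3))
E
```

```text
t 0.1 pos [ 0.2291 -0.472   0.2371] psi -64.1 q [-72.  20.  87.  -0.  73.  -8.] F [-0.7  0.1 -0.2] T [ 0.02  0.04 -0.01] op 0.0918
shift [-0.6266  0.0528 -0.4416] rot [ 0.000e+00 -1.161e+02 -1.000e-01]
bottle [0.618 0.022 0.15 ]
in manifold [ 0.004 -0.177]
jar [0.581 0.375 0.075]
```

apply_moves(plan=[[-0.627,0.05,-0.442,0,-116,0,-1],[-0.627,0.05,-0.442,0,-116,0,-1],[-0.627,0.05,-0.442,0,-116,0,-1],[-0.627,0.05,-0.442,0,-116,0,-1],[-0.627,0.05,-0.442,0,-116,0,-1]], squeeze=20)

```text
time: 0.72
tool_pos: [0.3806, -0.1976, 0.2172]
tool_rot: [-1.571, -0.0, -1.747]
contact_force: [1.1, 0.1, -0.4]
opening: 0.0919
```

```bash
python3 -c "
from h import *
go([.6,.199,.185],52)"
```

```text
t 0.72 pos [ 0.3806 -0.1976  0.2172] psi -10.1 q [-38.  11. 103.   0.  66. -28.] F [ 1.1  0.1 -0.4] T [-0.05 -0.14 -0.02] op 0.0919
shift [-0.4288  0.0322  0.1466] rot [ -0.  -62.1   0. ]
```

apply_moves(plan=[[-0.429,0.032,0.147,0,-62,0,-1],[-0.429,0.032,0.147,0,-62,0,-1],[-0.429,0.032,0.147,0,-62,0,-1],[-0.429,0.032,0.147,0,-62,0,-1],[-0.429,0.032,0.147,0,-62,0,-1]])

```text
time: 1.35
tool_pos: [0.5333, 0.0744, 0.195]
tool_rot: [-1.571, -0.0, -0.808]
contact_force: [0.8, -1.1, 1.2]
opening: 0.0918
```

```bash
python3 -c "
from h import *
go([.6,.199,.185],52)"
```

```text
t 1.35 pos [0.5333 0.0744 0.195 ] psi 43.7 q [ -0.  23.  89.  -0.  68. -44.] F [ 0.8 -1.1  1.2] T [-0.02 -0.21 -0.01] op 0.0918
shift [-0.044   0.0099  0.1343] rot [ 0.  -8.3  0. ]
```

apply_moves(plan=[[-0.044,0.01,0.134,0,-8,0,-1],[-0.044,0.01,0.134,0,-8,0,-1],[-0.044,0.01,0.134,0,-8,0,-1],[-0.044,0.06,0.134,0,-8,0,-1],[-0.044,0.06,0.134,0,-8,0,-1]])

```text
time: 1.98
tool_pos: [0.5971, 0.1952, 0.1315]
tool_rot: [-1.578, 0.006, -0.675]
contact_force: [-0.5, 0.2, 0.1]
opening: 0.0917
```

Run:
```python
from h import *
s=cams.read_camera('side');t=cams.read_camera('top')
o=np.zeros((480,800,3),'uint8');b=cv2.resize(s[190:270,130:230],None,fx=5,fy=5,interpolation=3);o[:400,:500]=b
a=cv2.resize(t[140:210,150:225],None,fx=4,fy=4,interpolation=3);o[:280,500:]=a
cv2.imwrite('pics/c3.png',o)
go([.6,.199,.089],52)
```

```text
t 2.08 pos [0.6001 0.1956 0.1361] psi 51.3 q [ 11.  36.  77.  -0.  67. -40.] F [ 0.5 -0.1  0.9] T [ 0.05 -0.2   0.01] op 0.0919
shift [-0.0022  0.0471  0.0027] rot [ 0.  -0.7 -0. ]
```

View pics/c3.png

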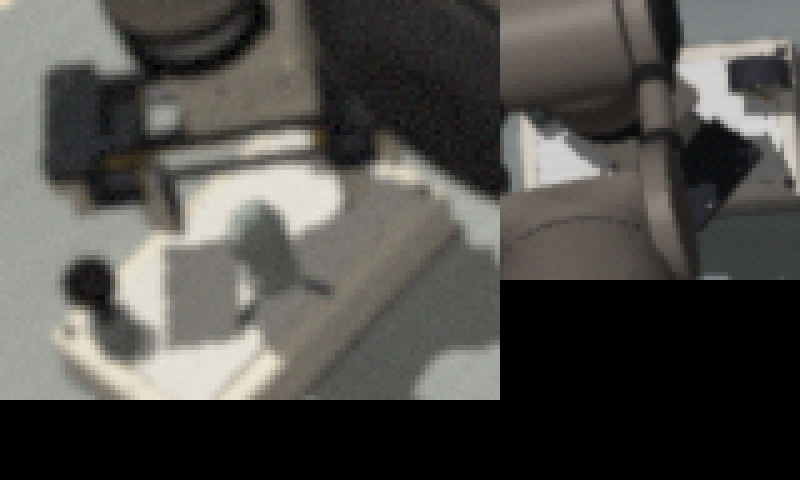

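The side view shows the gripper straddling the nut, which is at about (258,225) in the crop, and nothing looks in contact. I'll descend and close.

apply_moves(plan=[[-0.002,0.025,0.002,0,0,0,-1],[-0.002,0.047,0.002,0,0,0,-1],[-0.002,0.047,0.002,0,0,0,-1],[-0.002,0.047,0.002,0,0,0,1],[-0.002,0.047,0.002,0,0,0,1]], squeeze=15)

```text
time: 2.7
tool_pos: [0.6006, 0.1991, 0.0902]
tool_rot: [-1.569, -0.002, -0.675]
contact_force: [0.8, 0.7, -0.1]
opening: 0.0763
```

apply_moves(plan=[[0,0,0,0,0,0,1],[0,0,0,0,0,0,1],[0,0,0,0,0,0,1],[0,0,0,0,0,0,1],[0,0,0,0,0,0,1]])

```text
time: 3.32
tool_pos: [0.6025, 0.2026, 0.0887]
tool_rot: [-1.561, -0.002, -0.675]
contact_force: [11.6, 14.6, -6.9]
opening: 0.0319
```

```bash
python3 -c "
from h import *
go([.6,.199,.089],52)"
```

```text
t 3.33 pos [0.6025 0.2026 0.0887] psi 51.3 q [ 12.  39.  80.   0.  61. -40.] F [11.6 14.6 -6.9] T [ 2.24 -1.77 -0.04] op 0.0319
shift [ 0.0003 -0.0003 -0.0044] rot [-0.5 -0.7  0.1]
```

apply_moves(plan=[[0,0,0.005,0,0,0,1],[0,0,0.005,0,10,0,1],[0,0,0.005,0,20,0,1],[0,0,0.005,0,30,0,1],[0,0,0.005,0,40,0,1]], squeeze=20)

```text
time: 3.95
tool_pos: [0.6039, 0.2037, 0.0886]
tool_rot: [-1.568, 0.001, -1.379]
contact_force: [6.1, 2.9, -2.1]
opening: 0.0316
```

```bash
python3 -c "
from h import *
go([.6025,.2026,.089],-40)"
```

```text
t 3.95 pos [0.6039 0.2037 0.0886] psi 11.0 q [12. 39. 79.  0. 62.  1.] F [ 6.1  2.9 -2.1] T [ 0.53 -0.8   0.12] op 0.0316
shift [ 0.0008 -0.0004 -0.0016] rot [-0.1 51.  -0.1]
```

apply_moves(plan=[[0,0,0.002,0,10,0,1],[0,0,0.002,0,20,0,1],[0,0,0.002,0,30,0,1],[0,0,0.002,0,40,0,1],[0,0,0.002,0,50,0,1]])

```text
time: 4.58
tool_pos: [0.6058, 0.2034, 0.0886]
tool_rot: [-1.569, 0.002, -2.252]
contact_force: [3.6, -0.2, -1.1]
opening: 0.0316
```

```bash
python3 -c "
from h import *
go([.604,.204,.089],-90)"
```

```text
t 4.58 pos [0.6058 0.2034 0.0886] psi -39.0 q [12. 39. 79. -0. 62. 51.] F [ 3.6 -0.2 -1.1] T [ 0.   -0.63  0.2 ] op 0.0316
shift [ 0.0007 -0.0004 -0.0018] rot [-0.1 51.  -0.1]
```

apply_moves(plan=[[0,0,0.001,0,10,0,1],[0,0,0.001,0,20,0,1],[0,0,0.001,0,30,0,1],[0,0,0.001,0,40,0,1],[0,0,0.001,0,46,0,1]])

```text
time: 5.2
tool_pos: [0.6067, 0.202, 0.0886]
tool_rot: [-1.57, 0.002, -3.053]
contact_force: [3.7, -3.3, -0.3]
opening: 0.0313
```

```bash
python3 -c "
from h import *
go([.605,.204,.089],-105)"
```

```text
t 5.2 pos [0.6067 0.202  0.0886] psi -84.9 q [12. 39. 79. -0. 62. 97.] F [ 3.7 -3.3 -0.3] T [-0.34 -0.52  0.08] op 0.0313
shift [ 0.0015 -0.0004 -0.0021] rot [-0.  20.1 -0.1]
```

apply_moves(plan=[[0,0,0,0,3,0,1],[0,0,0,0,6,0,1],[0,0,0,0,8,0,1],[0,0,0,0,10,0,1],[0,0,0,0,10,0,1]])

```text
time: 5.82
tool_pos: [0.6065, 0.2016, 0.0886]
tool_rot: [-1.569, 0.002, 3.059]
contact_force: [3.0, -5.6, 0.2]
opening: 0.0307
```

Run:
```python
from h import *
go([.605,.204,.089],-105)
s=cams.read_camera('side');cv2.imwrite('pics/c4.png',cv2.resize(s[190:270,130:230],None,fx=6,fy=6,interpolation=2))
```

```text
t 5.83 pos [0.6065 0.2016 0.0886] psi -94.7 q [ 12.  39.  79.  -0.  62. 106.] F [ 3.  -5.6  0.2] T [-0.6  -0.41  0.08] op 0.0307
shift [ 0.0016 -0.0004 -0.0023] rot [-0.1 10.3 -0.1]
```

apply_moves(plan=[[0,0,0,0,2,0,1],[0,0,0,0,4,0,1],[0,0,0,0,6,0,1],[0,0,0,0,8,0,1],[0,0,0,0,8,0,1]])

```text
time: 6.5
tool_pos: [0.6065, 0.2013, 0.0887]
tool_rot: [-1.569, 0.002, 2.921]
contact_force: [3.3, -5.1, 0.2]
opening: 0.0301
```

Run:
```python
from h import *
go([.605,.204,.089],-115)
```

```text
t 6.5 pos [0.6065 0.2013 0.0887] psi -102.6 q [ 12.  39.  79.  -0.  62. 114.] F [ 3.3 -5.1  0.2] T [-0.8  -0.42  0.55] op 0.0301
shift [ 0.002  -0.0003 -0.0023] rot [-0.1 12.4 -0.1]
```

apply_moves(plan=[[0,0,0,0,2,0,1],[0,0,0,0,4,0,1],[0,0,0,0,6,0,1],[0,0,0,0,8,0,1],[0,0,0,0,8,0,1]])

```text
time: 7.12
tool_pos: [0.6064, 0.2011, 0.0887]
tool_rot: [-1.569, 0.002, 2.781]
contact_force: [1.4, -6.6, 0.8]
opening: 0.0302
```

Run:
```python
from h import *
go([.605,.204,.089],-125)
```

```text
t 7.12 pos [0.6064 0.2011 0.0887] psi -110.6 q [ 12.  39.  79.  -0.  62. 122.] F [ 1.4 -6.6  0.8] T [-1.02 -0.39  0.58] op 0.0302
shift [ 0.0023 -0.0004 -0.0022] rot [-0.1 14.4 -0.1]
```

Torque rose to about 0.55 N m near ψ≈-102°, which is the finger-tight stop. I'll release, lift clear and check the line against the first rib.

apply_moves(plan=[[0,0,0,0,0,0,-1],[0,0,0,0,0,0,-1],[0,0,0,0,0,0,-1],[0,-0.06,0,0,0,0,-1],[0,-0.12,0,0,0,0,-1]])

```text
time: 7.75
tool_pos: [0.605, 0.203, 0.2091]
tool_rot: [-1.57, -0.002, 2.781]
contact_force: [0.5, -0.2, -0.2]
opening: 0.0756
```

Run:
```python
from h import *
go([.45,.0,.2],-82)
go([.555,-.1275,.12],-82)
```

```text
t 7.75 pos [0.605  0.203  0.2091] psi -110.7 q [ 12.  33.  70.   0.  77. 122.] F [ 0.5 -0.2 -0.2] T [ 0.04 -0.01 -0.01] op 0.0756
shift [0.0734 0.0095 0.2446] rot [ -0.  -28.7   0.1]
t 7.75 pos [0.605  0.203  0.2091] psi -110.7 q [ 12.  33.  70.   0.  77. 122.] F [ 0.5 -0.2 -0.2] T [ 0.04 -0.01 -0.01] op 0.0756
shift [-0.07    0.0893  0.3267] rot [ -0.  -28.7   0.1]
```

apply_moves(plan=[[-0.07,0,0.327,0,-28.5,0,-1],[-0.07,0,0.327,0,-28.5,0,-1],[-0.07,0,0.327,0,-28.5,0,-1],[-0.07,0,0.327,0,-28.5,0,-1],[-0.07,0,0.327,0,-28.5,0,-1]])

```text
time: 8.38
tool_pos: [0.5591, -0.1028, 0.2086]
tool_rot: [-1.571, 0.0, -3.005]
contact_force: [1.3, -0.5, -0.5]
opening: 0.0916
```

Run:
```python
from h import *
go([.555,-.1275,.08],-82.3)
t=cams.read_camera('top');s=cams.read_camera('side')
o=np.zeros((560,800,3),'uint8');o[:560,:480]=cv2.resize(t[140:210,155:215],None,fx=8,fy=8,interpolation=2)
o[:480,480:]=cv2.resize(s[210:270,160:200],None,fx=8,fy=8,interpolation=2);cv2.imwrite('pics/c5.png',o)
```

```text
t 8.38 pos [ 0.5591 -0.1028  0.2086] psi -82.2 q [-18.  25.  83.   0.  72.  64.] F [ 1.3 -0.5 -0.5] T [ 0.02 -0.03 -0.06] op 0.0916
shift [0.0075 0.1286 0.0239] rot [-0.   0.1 -0. ]
```

View pics/c5.png

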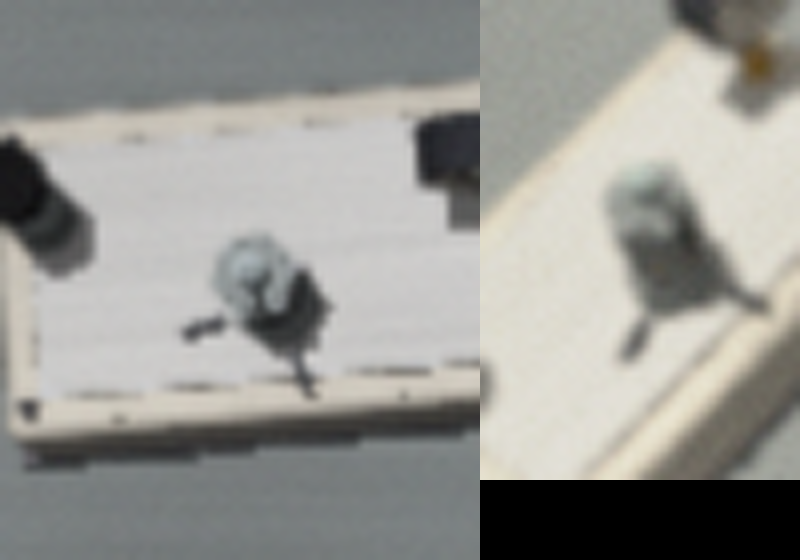

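Run:
```python
from h import *
t=cams.read_camera('top')
for n in ([.604,.2025],[.600,.199]):print('nut px',proj('top',[n+[.104],n+[.118]]).round(2))
t0=cv2.imread('pics/top0.png')
print('now\n',t[168:184,180:196].mean(2).astype(int));print('before\n',t0[168:184,180:196].mean(2).astype(int))
```

```text
nut px [[185.65 173.57]
 [184.85 172.64]]
nut px [[186.79 174.87]
 [186.   173.94]]
now
 [[199 198 199 199 199 197 194 192 192 198 200 199 199 199 199 200]
 [198 196 197 193 187 179 174 169 168 190 199 200 200 200 202 201]
 [199 197 193 181 154 141 152 150 146 168 189 197 198 197 196 198]
 [195 192 181 164 158 163 164 154 148 154 161 187 194 195 194 198]
 [194 188 162 154 171 177 175 161 145 149 137 171 183 187 197 200]
 [195 186 157 155 175 159 153 144 122 150 151 152 139 155 195 201]
 [197 178 153 152 157 142 136 113  95 145 149 127  70  99 181 200]
 [194 172 153 149 140 111  96  75 103 144 137  91  47  68 136 195]
 [197 186 161 144 146 134  89  75 136 141 124  67  43  56  93 176]
 [200 196 181 141 146 139 123  75 132 135 119  56  44  54  64 120]
 [199 196 184 174 154 130 108  65 103 131  95  46  44  56  59  97]
 [183 169 144 174 163 125  86  66  54  56  48  43  51  56  65 116]
 [115  87  94 149 156 110  61  46  36  37  43  51  57  60  89 140]
 [112 118 134 188 185 145  93  63  55  52  56  52  54  73 116 189]
 [187 195 198 201 200 192 159 112  71  60  58  57  69  90 120 191]
 [201 
[... 442 characters left out ...]
 145 138 112 106 152 195 201]
 [196 183 156 156 161 143 137 113  93 142 146 130  67 100 178 200]
 [200 192 161 152 144 112  99  80 102 143 138 126  66  65 113 192]
 [201 194 165 146 148 137 100 100 138 134 113 129  76  59  91 177]
 [200 194 163 127 146 144 139 136 134 113  81  58  49  52  64 125]
 [201 191 149 124 130 121 123 126 106  81  49  41  45  57  60 116]
 [182 169 123 116  93  82 108 120  84  48  40  43  51  58  65 114]
 [116  89  92 141 145  91  63  60  50  43  46  52  57  57  78 114]
 [112 118 135 187 187 145  95  62  53  50  56  55  55  73  99 127]
 [189 196 196 202 201 192 158  83  67  65  63  58  68  97 141 187]
 [200 202 202 201 200 198 186 135 127 121 114  83  83 139 188 197]]
```

The black line now points from the hex centre (258,277) straight down and slightly right, about -171° world. The flush-pad angle agrees with that. Finger-tight at the first rib would be about -161°, so the fingers went roughly 10° past the stop. The wrench turn will therefore end at the second rib (line at ~109° world), about 80° from here. Picking up the wrench next.

apply_moves(plan=[[0.0,0.11,0.0,0,0,0,-1],[0.0,0.11,0.0,0,0,0,-1],[0.0,0.11,0.0,0,0,0,-1],[0.0,0.11,0,0,0,0,-1],[0.0,0.11,0,0,0,0,-1]])

```text
time: 9.15
tool_pos: [0.5612, -0.1012, 0.1008]
tool_rot: [-1.569, 0.004, -3.005]
contact_force: [-0.5, -1.0, 0.3]
opening: 0.0916
```

Run:
```python
from h import *
go([.555,-.1275,.017],-82.3)
im=cv2.imread('pics/top0.png');im2=im
# manifold yaw via edge line fits at z=.05
g=(im.min(2)>150).astype('uint8')
m=np.zeros_like(g);m[145:200,150:232]=g[145:200,150:232]
for nm,cols in (('front',range(162,222)),('back',range(168,208))):
    pts=[]
    for c in cols:
        r=np.where(m[:,c])[0]; pts.append(onz('top',(c,(r.max()+.5) if nm=='front' else r.min()-.5),.05)[:2])
    pts=np.array(pts,'float32');l=cv2.fitLine(pts,cv2.DIST_HUBER,0,.01,.01).ravel();print(nm,np.degrees(np.arctan(-l[0]/l[1])).round(2),l[2:])
```

```text
t 9.15 pos [ 0.5612 -0.1012  0.1008] psi -82.1 q [-18.  32.  91.  -0.  57.  64.] F [-0.5 -1.   0.3] T [ 0.03 -0.02  0.01] op 0.0916
shift [0.01   0.0838 0.0251] rot [-0.1  0.2 -0.2]
front 4.7 [0.5613201  0.18533942]
back 4.78 [0.683677   0.20709832]
```

apply_moves(plan=[[0.01,0.04,0.025,0,0,0,-1],[0.01,0.065,0.025,0,0,0,-1],[0.01,0.083,0.025,0,0,0,-1],[0.01,0.083,0.025,0,0,0,-1],[0.01,0.083,0.025,0,0,0,0.2]], squeeze=50)

```text
time: 9.78
tool_pos: [0.554, -0.1275, 0.0169]
tool_rot: [-1.57, 0.002, -3.005]
contact_force: [0.9, 0.2, 0.7]
opening: 0.0857
```

Run:
```python
from h import *
go([.555,-.1275,.017],-82.3)
s=cams.read_camera('side');print(proj('side',[.555,-.1275,.02]))
cv2.imwrite('pics/c6.png',cv2.resize(s[130:230,220:340],None,fx=5,fy=5,interpolation=2))
```

```text
t 9.78 pos [ 0.554  -0.1275  0.0169] psi -82.2 q [-21.  39.  94.  -0.  47.  61.] F [0.9 0.2 0.7] T [ 0.07  0.06 -0.02] op 0.0857
shift [-0.001  -0.0001  0.0001] rot [-0.1  0.1 -0.1]
[[269.60435846 193.46191401]]
```

View pics/c6.png

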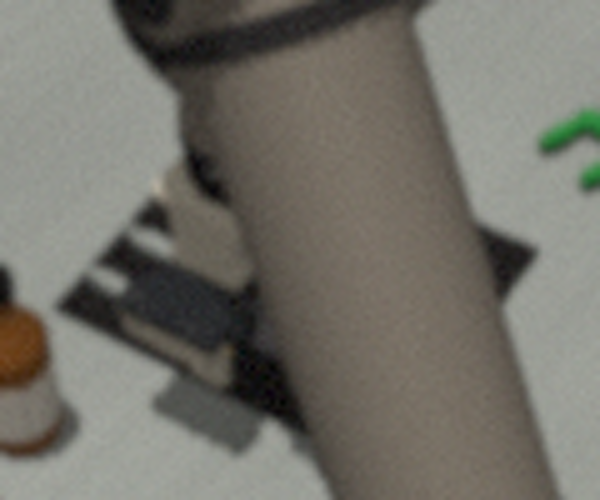

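The gripper straddles the larger wrench, with its jaw tips at (105,280) and (150,240) ahead of the fingers. I'll close and lift.

apply_moves(plan=[[0,0,0,0,0,0,1],[0,0,0,0,0,0,1],[0,0,0,0,0,0,1],[0,0,0,0,0,0,1],[0,0,0,0,0,0,1]], squeeze=50)

```text
time: 10.45
tool_pos: [0.5531, -0.1274, 0.0154]
tool_rot: [-1.571, -0.0, -3.005]
contact_force: [0.5, -1.4, 0.4]
opening: 0.0322
```

Run:
```python
from h import *
go([.555,-.1275,.017],-82.3)
```

```text
t 10.45 pos [ 0.5531 -0.1274  0.0154] psi -82.2 q [-21.  39.  94.  -0.  47.  61.] F [ 0.5 -1.4  0.4] T [-0.04  0.06 -0.04] op 0.0322
shift [-0.0019 -0.0016  0.0004] rot [-0.   0.1  0. ]
```

apply_moves(plan=[[0,0,0,0,0,0,1],[0,0,0,0,0,0,1],[0,-0.06,0,0,0,0,1],[0,-0.12,0,0,0,0,1],[0,-0.18,0,0,0,0,1]])

```text
time: 11.08
tool_pos: [0.5524, -0.1271, 0.1965]
tool_rot: [-1.572, -0.002, -3.005]
contact_force: [1.1, -0.1, -3.0]
opening: 0.0198
```

Run:
```python
from h import *
go([.492,.111,.197],-50.7)
```

```text
t 11.07 pos [ 0.5524 -0.1271  0.1965] psi -82.2 q [-21.  26.  84.  -0.  70.  61.] F [ 1.1 -0.1 -3. ] T [-0.01  0.01 -0.02] op 0.0198
shift [ 2.750e-02 -2.000e-04 -2.441e-01] rot [  0.1 -31.5   0.1]
```

apply_moves(plan=[[0.0275,0,-0.06,0,-8,0,1],[0.0275,0,-0.12,0,-16,0,1],[0.0275,0,-0.18,0,-24,0,1],[0.0275,0,-0.244,0,-31.5,0,1],[0.0275,0,-0.244,0,-31.5,0,1]])

```text
time: 11.7
tool_pos: [0.4911, 0.1145, 0.1949]
tool_rot: [-1.572, -0.001, -2.449]
contact_force: [0.4, -0.5, -3.5]
opening: 0.0195
```

Run:
```python
from h import *
go([.492,.111,.0965],-50.7)
t=cams.read_camera('top');s=cams.read_camera('side')
for n in ('top','side'):
  X=[[.604,.2025,.104],[.604,.2025,.118]];R=robot.observe();p=R['tool_pos'];d=np.array([np.cos(np.radians(39.3)),np.sin(np.radians(39.3)),0])
  print(n,proj(n,X+[p+d*.095-[0,0,.0045],p+d*.116-[0,0,.0045]]).round(1).tolist())
o=np.zeros((480,800,3),'uint8');o[:480,:400]=cv2.resize(t[135:215,160:227],(400,480),interpolation=2)
o[:480,400:]=cv2.resize(s[170:266,160:240],(400,480),interpolation=2);cv2.imwrite('pics/c7.png',o)
```

```text
t 11.7 pos [0.4911 0.1145 0.1949] psi -50.3 q [ 4. 20. 94.  0. 66. 55.] F [ 0.4 -0.5 -3.5] T [-0.05  0.02  0.  ] op 0.0195
shift [0.0014 0.0984 0.0035] rot [0.1 0.4 0. ]
top [[185.6, 173.6], [184.9, 172.6], [191.2, 180.6], [186.6, 175.0]]
side [[179.7, 235.1], [178.7, 232.4], [191.0, 217.8], [183.3, 217.7]]
```

View pics/c7.png

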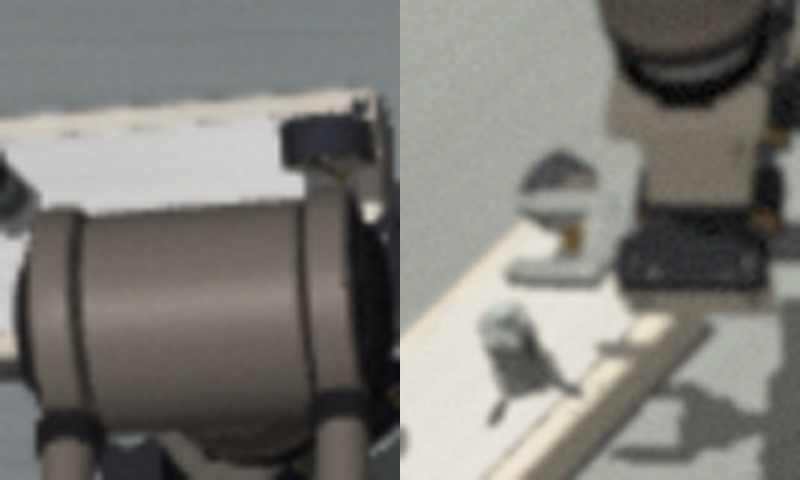

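The side view shows the wrench level, its tips at pixels (183,224) and (184,209) as predicted, and the nut at (180,233). I'll descend beside the nut and then slide on.

apply_moves(plan=[[0.0015,0.04,0.0035,0,0.4,0,1],[0.0015,0.07,0.0035,0,0.4,0,1],[0.0015,0.0985,0.0035,0,0.4,0,1],[0.0015,0.0985,0.0035,0,0.4,0,1],[0.0015,0.0985,0.0035,0,0.4,0,1]])

```text
time: 12.42
tool_pos: [0.4946, 0.1061, 0.0977]
tool_rot: [-1.57, 0.001, -2.464]
contact_force: [0.1, -0.1, -2.3]
opening: 0.0198
```

Run:
```python
from h import *
a=np.radians(39.3);d=np.array([np.cos(a),np.sin(a)])
go([*(np.array([.604,.2025])-.095*d),.0965],-50.7)
```

```text
t 12.43 pos [0.4946 0.1061 0.0977] psi -51.2 q [  3.  27. 101.  -0.  52.  55.] F [ 0.1 -0.1 -2.3] T [-0.06 -0.02  0.02] op 0.0198
shift [-0.0507  0.0013 -0.0058] rot [-0.1 -0.5 -0.1]
```

apply_moves(plan=[[0,0.001,-0.006,0,-0.5,0,1],[0,0.001,-0.006,0,-0.5,0,1],[-0.01,0.001,-0.006,0,-0.5,0,1],[-0.02,0.001,-0.006,0,-0.5,0,1],[-0.02,0.001,-0.006,0,-0.5,0,1]])

```text
time: 13.05
tool_pos: [0.5065, 0.1248, 0.0959]
tool_rot: [-1.57, 0.001, -2.453]
contact_force: [0.8, 0.3, -3.3]
opening: 0.0195
```

Run:
```python
from h import *
a=np.radians(39.3);d=np.array([np.cos(a),np.sin(a)])
go([*(np.array([.604,.2025])-.095*d),.0965],-50.7)
```

```text
t 13.05 pos [0.5065 0.1248 0.0959] psi -50.5 q [ 5. 28. 99. -0. 53. 56.] F [ 0.8  0.3 -3.3] T [-0.09  0.02 -0.07] op 0.0195
shift [-0.0297 -0.0006  0.0017] rot [-0.   0.2 -0. ]
```

apply_moves(plan=[[-0.007,0,0.0015,0,0,0,1],[-0.014,0,0.0015,0,0,0,1],[-0.021,0,0.0015,0,0,0,1],[-0.025,0,0.0015,0,0,0,1],[-0.0295,0,0.0015,0,0,0,1]])

```text
time: 13.68
tool_pos: [0.5286, 0.1414, 0.0956]
tool_rot: [-1.571, -0.003, -2.453]
contact_force: [-7.9, -10.4, 0.1]
opening: 0.0195
```

Run:
```python
from h import *
a=np.radians(39.3);d=np.array([np.cos(a),np.sin(a)])
go([*(np.array([.604,.2025])-.095*d),.0965],-50.7)
s=cams.read_camera('side')
cv2.imwrite('pics/c8.png',cv2.resize(s[195:265,140:240],None,fx=7,fy=7,interpolation=2))
```

```text
t 13.68 pos [0.5286 0.1414 0.0956] psi -50.6 q [ 7. 31. 94. -0. 55. 58.] F [ -7.9 -10.4   0.1] T [-1.78  1.25 -0.34] op 0.0195
shift [-0.002  -0.0009  0.0004] rot [0.  0.1 0.1]
```

View pics/c8.png

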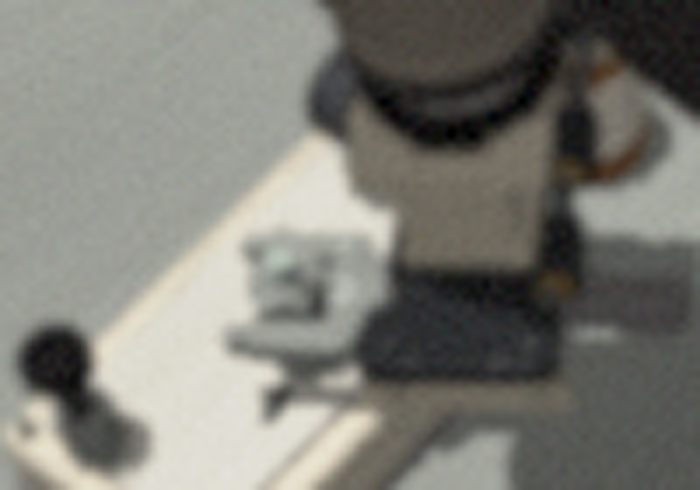

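The jaw now surrounds the nut: the tips are at (240,245) and (235,340) in the crop, with the stub at (280,262) between them. I'll back off 1.5 mm and swing clockwise about the nut axis.

apply_moves(plan=[[0.0005,0,-0.0136,0,8,0,1],[-0.0023,0,-0.027,0,16,0,1],[-0.007,0,-0.0399,0,24,0,1],[-0.0134,0,-0.0519,0,32,0,1],[-0.0214,0,-0.063,0,40,0,1]])

```text
time: 14.35
tool_pos: [0.5072, 0.2035, 0.096]
tool_rot: [-1.569, 0.003, 3.127]
contact_force: [6.9, -7.6, -5.5]
opening: 0.0196
```

Run:
```python
from h import *
s=robot.observe();w=s['tool_rot'][2]+np.pi; 
d=np.array([.604,.2025])-s['tool_pos'][:2];print('r',np.hypot(*d),'dir',np.degrees(np.arctan2(d[1],d[0])))
go([*(np.array([.604,.2025])-.096*np.array([np.cos(0),np.sin(0)])),.0965],-90)
```

```text
r 0.09684720998416663 dir -0.585350707692146
t 14.35 pos [0.5072 0.2035 0.096 ] psi -90.8 q [ 14.  30.  95.  -0.  55. 105.] F [ 6.9 -7.6 -5.5] T [-1.25 -0.99  0.04] op 0.0196
shift [-0.0009 -0.0005  0.001 ] rot [-0.1 -0.8 -0.2]
```

apply_moves(plan=[[-0.0024,0,-0.0135,0,8,0,1],[-0.0053,0,-0.0267,0,16,0,1],[-0.0099,0,-0.0395,0,24,0,1],[-0.0145,0,-0.0485,0,30,0,1],[-0.0145,0,-0.0485,0,30,0,1]])

```text
time: 14.98
tool_pos: [0.521, 0.2517, 0.0955]
tool_rot: [-1.569, 0.001, 2.608]
contact_force: [1.1, -6.7, -2.8]
opening: 0.0192
```

Run:
```python
from h import *
s=robot.observe()
d=np.array([.604,.2025])-s['tool_pos'][:2];print('r',np.hypot(*d),'dir',np.degrees(np.arctan2(d[1],d[0])))
go([.5,.2,.0965],-135)
s=cams.read_camera('side');t=cams.read_camera('top')
o=np.zeros((560,800,3),'uint8');o[:480,:400]=cv2.resize(s[215:263,160:200],(400,480),interpolation=2);o[:400,400:]=cv2.resize(t[155:195,168:208],(400,400),interpolation=2)
cv2.imwrite('pics/c9.png',o)
```

```text
r 0.09645168630464973 dir -30.674346727273296
t 14.97 pos [0.521  0.2517 0.0955] psi -120.6 q [ 18.  33.  89.  -0.  58. 139.] F [ 1.1 -6.7 -2.8] T [-1.02 -0.13 -0.05] op 0.0192
shift [-0.0082 -0.0009  0.0552] rot [-0.1 14.4 -0.1]
```

View pics/c9.png

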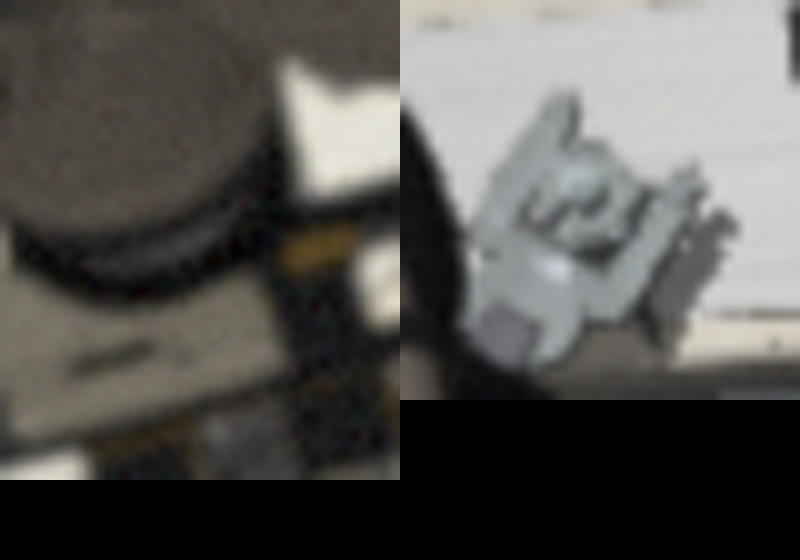

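The top view shows the wrench well seated. The line's outer end is at about (540,210) in the crop against a hex centre near (583,180), so the line is at about 125-129° world. The second rib is at 109.7°, so I'll go another 14° and re-measure.

apply_moves(plan=[[-0.0003,0,-0.0067,0,4,0,1],[-0.0009,0,-0.0134,0,8,0,1],[-0.0021,0,-0.0201,0,12,0,1],[-0.0029,0,-0.0233,0,14,0,1],[-0.0029,0,-0.0233,0,14,0,1]])

```text
time: 15.7
tool_pos: [0.5351, 0.27, 0.0954]
tool_rot: [-1.568, 0.001, 2.364]
contact_force: [1.7, -6.7, -3.2]
opening: 0.0194
```

Run:
```python
from h import *
s=robot.observe()
d=np.array([.604,.2025])-s['tool_pos'][:2];print('r',np.hypot(*d),'dir',np.degrees(np.arctan2(d[1],d[0])))
go([.5,.2,.0965],-135)
t=cams.read_camera('top')
cv2.imwrite('pics/c10.png',cv2.resize(t[160:195,168:208],(800,700),interpolation=2)[:600])
cv2.imwrite('pics/top10.png',t)
```

```text
r 0.0964170861551225 dir -44.39316263476282
t 15.7 pos [0.5351 0.27   0.0954] psi -134.6 q [ 20.  35.  85.  -0.  59. 154.] F [ 1.7 -6.7 -3.2] T [-0.93 -0.11  0.19] op 0.0194
shift [-0.0241 -0.0009  0.0745] rot [-0.1  0.4 -0.1]
```

View pics/c10.png

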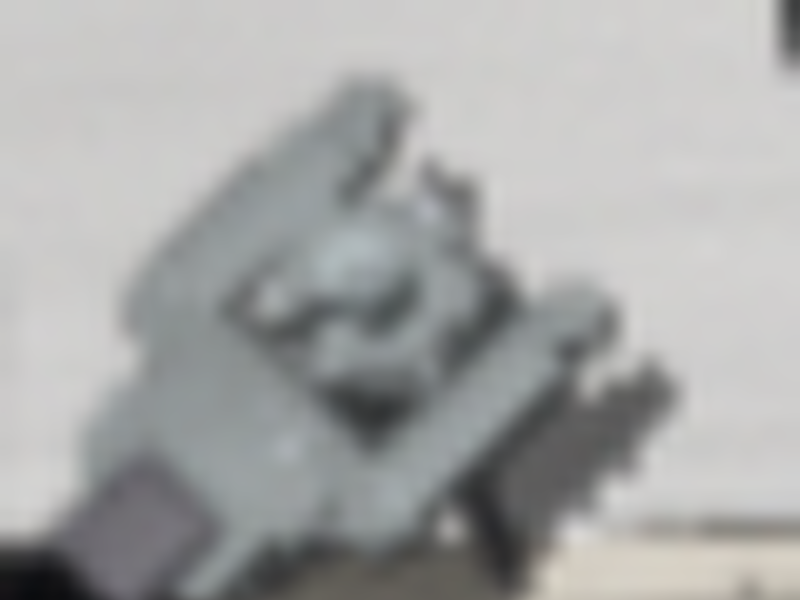

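Run:
```python
from h import *
t=cv2.imread('pics/top10.png')
print(np.arange(178,194));
for r in range(168,184): print(r,t[r,178:194].mean(1).astype(int))
C=np.array([.604,.2025,.104])
for a in (100,105,110,115,120,125):
    print(a,proj('top',[C+r*np.array([np.cos(np.radians(a)),np.sin(np.radians(a)),0]) for r in (0.0,.007,.015)]).round(1).tolist())
```

```text
[178 179 180 181 182 183 184 185 186 187 188 189 190 191 192 193]
168 [200 179 146 148 149 153 153 135 103 149 184 143 179 190 203 206]
169 [180 146 146 150 154 157 147 110 132 172 174 142 120 136 201 207]
170 [147 147 150 156 157 157 151 135 151 146 153 175 133 131 196 203]
171 [148 150 155 156 154 156 162 168 167 158 152 155 142 138 194 201]
172 [153 155 154 145 144 158 175 182 180 164 152 151 126 126 179 195]
173 [155 153 138 130 149 158 178 164 159 149 130 151 149 129 116 158]
174 [155 136 115 160 151 145 152 146 142 116  99 150 154 141  96 109]
175 [144 109 122 154 131  96  98 111 102  82 108 149 145 126  75  88]
176 [141 130 109 100  85  93 141 141 106 110 148 145 109  89  81 120]
177 [144 141 132 109 112 121 152 150 144 147 147 131  93  83 121 145]
178 [146 143 142 135 116 127 144 126 121 120 118 134  98 122 147 155]
179 [149 145 146 146 136 115  88  76  87  90  95 116 126 147 154 158]
180 [149 147 150 155 146 138  99  64  55  56  85 124 147 155 158 143]
181 [151 152 152 153 159 154 136 100  69  87 127 148 156 158 144  93]
182 [155 156 156 162 173 152 143 134 105 125 149 157 157 145  93  74]
183 [155 159 159 158 159 154 147 147 147 153 156 158 143  89  65  86]
100 [[185.6, 173.6], [183.4, 174.0], [180.7, 174.4]]
105 [[185.6, 173.6], [183.4, 174.2], [180.8, 174.9]]
110 [[185.6, 173.6], [183.5, 174.4], [181.0, 175.3]]
115 [[185.6, 173.6], [183.5, 174.5], [181.1, 175.7]]
120 [[185.6, 173.6], [183.6, 174.7], [181.3, 176.0]]
125 [[185.6, 173.6], [183.7, 174.9], [181.5, 176.4]]
```

apply_moves(plan=[[0,0,-0.002,0,1.3,0,1],[-0.0001,0,-0.0043,0,2.5,0,1],[-0.0001,0,-0.0043,0,2.5,0,1],[0,0,0,0,0,0,1],[-0.0001,0,0.005,0,-3,0,1]])

```text
time: 16.38
tool_pos: [0.5322, 0.2668, 0.0957]
tool_rot: [-1.571, 0.001, 2.417]
contact_force: [3.4, -4.0, -4.7]
opening: 0.0197
```

Run:
```python
from h import *
s=robot.observe()
d=np.array([.604,.2025])-s['tool_pos'][:2];print('r',np.hypot(*d),'dir',np.degrees(np.arctan2(d[1],d[0])))
go([.5,.2,.0965],-135)
```

```text
r 0.09637794933214065 dir -41.87291440567092
t 16.38 pos [0.5322 0.2668 0.0957] psi -131.5 q [ 19.  35.  86.  -0.  59. 151.] F [ 3.4 -4.  -4.7] T [-0.54 -0.39 -0.17] op 0.0197
shift [-0.0201 -0.0007  0.0714] rot [ 0.   3.5 -0.1]
```

apply_moves(plan=[[0,0,0.001,0,-0.5,0,1],[0.01,0,0.001,0,-0.5,0,1],[0.02,0,0.001,0,-0.5,0,1],[0.035,0,0.001,0,-0.5,0,1],[0.055,0,0.001,0,-0.5,0,1]])

```text
time: 17.0
tool_pos: [0.4889, 0.3042, 0.0958]
tool_rot: [-1.571, -0.001, 2.424]
contact_force: [-0.4, -0.1, -2.7]
opening: 0.0195
```

apply_moves(plan=[[0.003,0,0,0,0,0,1],[0.003,-0.04,0,0,0,0,1],[0.003,-0.08,0,0,0,0,1],[0.003,-0.11,0,0,0,0,1],[0.003,-0.11,0,0,0,0,1]])

```text
time: 17.62
tool_pos: [0.4888, 0.3059, 0.2082]
tool_rot: [-1.576, 0.002, 2.425]
contact_force: [-0.2, -0.1, -4.1]
opening: 0.0194
```

Run:
```python
from h import *
go([.45,.08,.205],-100)
t=cams.read_camera('top');cv2.imwrite('pics/top11.png',t)
print(np.arange(178,196))
for r in range(167,184): print(r,t[r,178:196].mean(1).astype(int))
cv2.imwrite('pics/c11.png',cv2.resize(t[150:200,150:225],None,fx=10,fy=10,interpolation=2))
```

```text
t 17.62 pos [0.4888 0.3059 0.2082] psi -131.1 q [ 24.  26.  82.  -0.  72. 155.] F [-0.2 -0.1 -4.1] T [0.1  0.14 0.02] op 0.0194
shift [-0.1191  0.0025  0.1958] rot [  0.3 -31.1  -0.2]
[178 179 180 181 182 183 184 185 186 187 188 189 190 191 192 193 194 195]
167 [204 203 206 204 205 205 204 206 204 206 204 205 206 206 205 205 207 205]
168 [203 204 204 205 205 203 199 200 202 200 201 203 204 203 206 205 205 206]
169 [202 204 204 201 201 195 179 177 183 181 183 189 200 205 208 206 207 207]
170 [203 204 205 204 201 181 156 143 156 146 146 160 177 188 202 203 203 204]
171 [202 202 203 200 187 162 161 166 167 154 150 152 145 145 194 201 202 202]
172 [201 202 200 192 169 159 176 180 177 165 151 151 128 128 178 195 203 204]
173 [202 201 200 184 161 159 178 164 160 148 128 152 150 137 119 158 202 206]
174 [203 203 199 179 160 144 151 148 142 116  98 150 159 157 100 109 188 207]
175 [207 205 204 181 136  95  97 110 101  83 107 149 142 116  69  74 144 201]
176 [208 206 206 191 126  97 143 140 103 110 146 145 107  82  50  56 108 197]
177 [206 207 206 200 176 146 160 150 145 146 146 137  90  51  43  57  93 181]
178 [206 204 204 202 191 184 163 127 120 120 123 146  75  44  46  59  66 124]
179 [201 190 188 172 146 165 115  80  87  89  88  88  49  43  53  59  63  93]
180 [169 133 122  92  98 151 154  89  60  53  50  50  46  52  57  62  81 103]
181 [ 88  86 117 122 141 193 192 149  99  65  56  55  57  57  57  75 101 146]
182 [100 140 196 202 202 207 207 196 161  87  70  67  67  62  70  94 122 192]
183 [155 198 207 207 207 207 206 204 192 140 130 124 118  92  86 127 151 199]
```

View pics/c11.png

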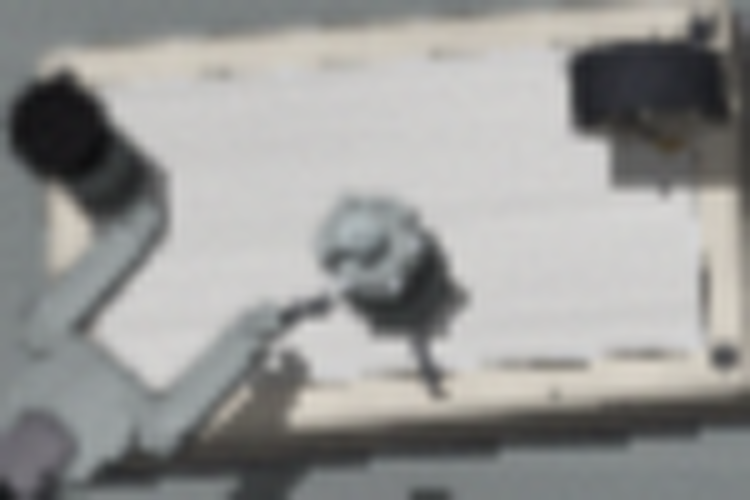

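The line now points to about 107-111° world, with its dark end at pixel (183,175.5) and the hex centre at (186.6,174.4). The second rib is at 109.7°, so the turn is complete. I'll carry the wrench back to its spot on the mat.

Run:
```python
from h import *
go([.553,-.1275,.2],-82.2)
```

```text
t 17.68 pos [0.4877 0.3053 0.2061] psi -131.1 q [ 24.  26.  82.  -0.  72. 155.] F [-0.4  0.1 -3.9] T [0.1  0.12 0.02] op 0.0195
shift [-0.3336  0.0059  0.2835] rot [  0.1 -48.9  -0.1]
```

apply_moves(plan=[[-0.037,0,0.0315,0,-5,0,1],[-0.074,0,0.063,0,-11,0,1],[-0.111,0,0.0945,0,-16,0,1],[-0.148,0,0.126,0,-22,0,1],[-0.185,0,0.1575,0,-27,0,1]])

```text
time: 18.3
tool_pos: [0.5226, 0.0633, 0.2037]
tool_rot: [-1.57, -0.003, 2.899]
contact_force: [0.4, -0.2, -2.9]
opening: 0.0196
```

Run:
```python
from h import *
go([.553,-.1275,.2],-82.2)
```

```text
t 18.3 pos [0.5226 0.0633 0.2037] psi -103.9 q [ -1.  22.  90.  -0.  69. 102.] F [ 0.4 -0.2 -2.9] T [0.1  0.01 0.06] op 0.0196
shift [-0.0753  0.0036  0.1779] rot [ -0.  -21.7   0.2]
```

apply_moves(plan=[[-0.02,0,0.045,0,-6,0,1],[-0.04,0,0.09,0,-11,0,1],[-0.057,0,0.135,0,-16,0,1],[-0.075,0,0.178,0,-21.5,0,1],[-0.075,0,0.178,0,-21.5,0,1]])

```text
time: 18.92
tool_pos: [0.5523, -0.129, 0.2033]
tool_rot: [-1.572, -0.003, -3.016]
contact_force: [-0.1, -0.1, -2.6]
opening: 0.0199
```

apply_moves(plan=[[0,0,0,0,0,0,1],[0,0.05,0,0,0,0,1],[0,0.1,0,0,0,0,1],[0,0.14,0,0,0,0,1],[0,0.14,0,0,0,0,1]])

```text
time: 19.55
tool_pos: [0.5504, -0.1237, 0.0627]
tool_rot: [-1.575, -0.007, -3.011]
contact_force: [0.6, -0.1, -3.1]
opening: 0.0197
```

Run:
```python
from h import *
go([.553,-.1275,.0165],-82.2)
```

```text
t 19.55 pos [ 0.5504 -0.1237  0.0627] psi -82.5 q [-20.  35.  93.   0.  53.  62.] F [ 0.6 -0.1 -3.1] T [ 0.03  0.1  -0.03] op 0.0197
shift [-0.0024  0.0462  0.0042] rot [ 0.2 -0.3  0.4]
```

apply_moves(plan=[[-0.002,0.015,0.003,0,0,0,1],[-0.002,0.03,0.003,0,0,0,1],[-0.002,0.038,0.003,0,0,0,1],[-0.002,0.043,0.003,0,0,0,1],[-0.002,0.045,0.003,0,0,0,1]])

```text
time: 20.18
tool_pos: [0.5554, -0.1289, 0.0208]
tool_rot: [-1.571, 0.0, -3.012]
contact_force: [-0.1, -0.1, -4.3]
opening: 0.0199
```

Run:
```python
from h import *
go([.553,-.1275,.0155],-82.2)
```

```text
t 20.18 pos [ 0.5554 -0.1289  0.0208] psi -82.6 q [-21.  39.  94.  -0.  48.  62.] F [-0.1 -0.1 -4.3] T [0.03 0.09 0.04] op 0.0199
shift [ 0.0022  0.0053 -0.0017] rot [-0.  -0.4 -0. ]
```

apply_moves(plan=[[0,0.002,0,0,0,0,1],[0,0.004,0,0,0,0,1],[0,0.005,0,0,0,0,1],[0,0.005,0,0,0,0,1],[0,0.005,0,0,0,0,1]])

```text
time: 20.8
tool_pos: [0.5554, -0.1288, 0.016]
tool_rot: [-1.571, 0.0, -3.012]
contact_force: [-0.1, -0.0, -3.1]
opening: 0.0196
```

Run:
```python
from h import *
go([.553,-.1275,.0155],-82.2)
```

```text
t 20.8 pos [ 0.5554 -0.1288  0.016 ] psi -82.6 q [-21.  39.  94.  -0.  47.  62.] F [-0.1 -0.  -3.1] T [ 0.03  0.11 -0.01] op 0.0196
shift [ 0.0022  0.0005 -0.0016] rot [-0.  -0.4 -0. ]
```

apply_moves(plan=[[0,0.001,0,0,0,0,1],[0,0.001,0,0,0,0,1],[0,0.001,0,0,0,0,0],[0,0.001,0,0,0,0,0],[0,0.001,0,0,0,0,0]])

```text
time: 21.42
tool_pos: [0.5555, -0.1289, 0.0149]
tool_rot: [-1.571, 0.0, -3.012]
contact_force: [0.7, -0.8, -0.1]
opening: 0.0438
```

apply_moves(plan=[[0,0,0,0,0,0,-0.3],[0,0,0,0,0,0,-0.3],[0,-0.05,0,0,0,0,-0.3],[0,-0.11,0,0,0,0,-0.3],[0,-0.17,0,0,0,0,-1]])

```text
time: 22.05
tool_pos: [0.5551, -0.1287, 0.1866]
tool_rot: [-1.571, -0.0, -3.012]
contact_force: [1.0, -0.1, -0.1]
opening: 0.0653
```

Run:
```python
from h import *
go([.35,-.3,.3],-82.2)
```

```text
t 22.05 pos [ 0.5551 -0.1287  0.1866] psi -82.6 q [-21.  27.  85.  -0.  69.  62.] F [ 1.  -0.1 -0.1] T [0.   0.   0.02] op 0.0653
shift [ 0.2255 -0.1134  0.1434] rot [ 0.  -0.4  0. ]
```

apply_moves(plan=[[0.225,-0.11,0.143,0,0,0,-1],[0.225,-0.11,0.143,0,0,0,-1],[0.225,-0.11,0.143,0,0,0,-1],[0.225,-0.11,0.143,0,0,0,-1],[0.225,-0.11,0.143,0,0,0,-1]])

```text
time: 22.68
tool_pos: [0.3489, -0.3011, 0.2963]
tool_rot: [-1.569, 0.001, -3.014]
contact_force: [-0.4, 0.0, -0.2]
opening: 0.0921
```

Run:
```python
from h import *
t=cams.read_camera('top');s=cams.read_camera('side')
o=np.zeros((540,800,3),'uint8');o[:300,:]=cv2.resize(t[140:245,115:395],(800,300),interpolation=2)
o[300:540,:400]=cv2.resize(s[150:300,120:370],(400,240));
o[300:540,400:640]=cv2.resize(t[164:184,176:196],(240,240),interpolation=2);cv2.imwrite('pics/c12.png',o)
print(robot.observe()['contact_force'])
```

```text
[-0.50139563 -0.12797708  0.71089499]
```

Run:
```python
from h import *
a=cv2.imread('pics/top0.png').astype(int);t=cams.read_camera('top');d=np.abs(t.astype(int)-a).max(2)
for n,(x0,x1,y0,y1) in dict(bottle=(232,260,155,188),jar=(118,146,170,200),spare=(318,345,150,222),wrench=(272,310,150,222)).items(): print(n,(d[y0:y1,x0:x1]>40).sum())
m=(t.max(2)>75).astype('uint8');z=np.zeros_like(m);z[156:222,282:308]=m[156:222,282:308]
c=max(cv2.findContours(z,0,2)[0],key=cv2.contourArea);P=np.array([onz('top',p,.018)[:2] for p in c[:,0]],'float32');print(cv2.minAreaRect(P))
print(t[173:178,180:188].mean(2).astype(int))
print(robot.observe()['time']);robot.hand_in()
```

```text
bottle 0
jar 0
spare 0
wrench 86
((0.5804439187049866, -0.12651468813419342), (0.18348398804664612, 0.05608426034450531), 7.466460227966309)
[[191 178 155 153 172 157 151 144]
 [192 174 153 137 144 140 135 111]
 [194 175 132  89  92 107  96  77]
 [197 186 119  94 136 135 102 107]
 [199 194 171 140 152 142 139 138]]
22.825
the job is handed in; nothing more can be done
```

The nut is tight and the wrench is back on the mat, but the fingers turned the nut past finger-tight before the wrench went on. The job was handed in at 22.8 s.

**What I did:** I ran the nut clockwise with the fingers until it stopped. I then fitted the larger wrench and turned it until the nut's black line pointed over the second rib. After that I drew the wrench off and laid it flat on the mat.

**What disagreed:** The fingers overran the stop by about 10° (0.17 rad). The last 8° step did not slip off as I had expected, and both the pad angle and the picture showed the overrun. The wrench therefore did only about 80° of the quarter turn. I did not undo the overrun, because backing off would have loosened the nut first.

**Last checks:**
- **Nut:** the line is at about 107–111° world, against 109.7° for the second rib. It looked the same after the wrench was removed.
- **Wrench:** it lies flat on the mat, about 4 mm from where it started and with nearly the same yaw.
- **Bottle, jar and smaller wrench:** the top view shows no change to any of them.
- **Robot:** it is clear of everything, with contact force near zero.

The final picture could not be viewed because the 12-picture limit was reached, so the last check was numeric only.

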